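Change the lock pin of a spring-loaded belt tensioner

ROBOT

A 6-joint arm with a two-finger parallel gripper is mounted at the origin on a cart in front of the work surface, level with it; the furniture and walls round the work are solid. World frame = base frame: x ahead of the robot, y to its left, z up, the work surface at z = 0. Lengths are in m, angles in rad, forces in N, time in s.
With the tool pointing down it reaches from about 0.35 to 0.975 m from the base axis. Payload 4.9 kg.
Tool frame: the origin (TCP) lies at the very end of the fingers, on their centre line; the grasp point (between the pads) lies 19 mm behind it (env.grasp_offset is the distance from the TCP to the grasp point, in m); z points along the fingers, y is the line along which they close (so a half turn about z gives the same grasp; the last joint's range is limited). The gripper opens to 85 mm and grips with 20 to 120 N. Pads are 22 mm wide; open, the fingers measure 114 mm over their backs; the gripper's body (76 mm by 85 mm) begins 54 mm behind the grasp point. The pads swing forward as they close: fully open they stand 13 mm farther back than shut.
Start: joints at [-1.43, 0.053, 1.613, -0, 1.476, -0.119], TCP at [0.161, -0.604, 0.231] pointing down, gripper open.
Joint ranges: [-3.01, 3.01], [-1.01, 2.22], [0.06, 2.58], [-1.02, 4.17], [0.09, 2.62], [-3.14, 3.14]. Speed limits (rad/s): [2.57, 2.57, 3.14, 3.14, 3.14, 3.14].

INTERFACE

Orientations are given as a unit quaternion [w, x, y, z].
In Python, from bench import env, capture, get_calibration gives the robot as it stands. Calls block until the motion is done:
- env.move_pose(position, orientation): joint-space move of the TCP to a pose.
- env.movel(position, v=0.15, orientation=None): straight line of the TCP; orientation=None keeps the orientation; v is the mean speed in m/s.
- env.move_j(angles): joint-space move.
- env.command_gripper(opening, grasp_force=None): finger opening in m; grasp_force is the grip in N (None keeps the last); returns when the fingers have stopped.
- env.sleep(seconds).
- env.solve_ik(position, orientation): joint angles nearest the present ones, or None.
- env.observe(): the state.
- capture(name): name is "scene" or "top" or "wrist"; returns the picture (420x560x3 uint8, red, green, blue); there is no depth.
- get_calibration(name): a dict with "fovy" (degrees; the focal length in pixels is half the picture's height over the tangent of half this angle, whatever the lens; pixels are square), "cx", "cy" (the principal point, pixels), "cam_to_world" (4x4, takes a point from camera to world coordinates). Camera axes: x right, y down, z forward; pixel columns grow to the right and rows downward; lengths in m; the calibration is good to about 2 mm. A picture is of the moment at which its call begins: read the wrist's pose just before it. get_calibration takes no time and is no camera call; for the wrist camera it gives the pose at the moment of the call.
A pose or a line that the arm cannot do raises env.IKError and nothing moves.
- env.finish_job(): hands the job in; it is judged then, once.
The state is a dict: "t": time; "joint_positions": joint angles; "joint_vel": joint speeds; "effort": joint torques, N m; "eef_pos": TCP position; "tool_rot": TCP orientation; "wrist_force": force on the tool from outside, world axes, zero at the start; "wrist_torque": the same for the moment, N m; "opening": finger opening in m; "grip_force": force on a finger pad.
Only numpy, scipy, OpenCV 4.12 (cv2) and the standard library are available. Lean on these libraries where they do the work, as an engineer would, in place of code of your own. Each camera call takes 0.05 s, during which the arm holds its last target. There are 200 camera calls.

TASK

The worn plain pin that locks this spring-loaded tensioner is to be replaced without ever letting the arm spring out. Swing the keeper plate on the fork aside, take the longer of the two headed pins from the rack and push it down through the bore behind the worn pin, so that the worn pin comes out below and drops into the dish and the new pin ends up fully home, its collar down on the fork. Feel your way and press gently, never forcing the pin against the casting; leave the short pin, the dish, the hammer and the spanner where they are.

Things in the scene. Friction and masses are not known exactly. Their poses are not given: they have to be found in the camera images.
- tensioner: Grey cast belt tensioner, bolted down. Origin on the bench under the bore axis; x from its open front to its back wall, y to its left, z up. A fork of two level lugs (44 mm wide, round-nosed, z 58 to 70 and 86 to 98 mm) holds the eye of the arm; arm, pulley (centre y -47 mm) and spring (y -92 mm) lie on its -y side, tops under 110 mm. Back wall x 51 to 63 mm, top 98 mm.
- bore_top (a point): Centre of the bore's mouth in the fork's top face, 98 mm up; axes as the tensioner. The vertical bore, 11 mm wide, goes through upper lug, arm eye and lower lug, out at 40 mm below this point. 58 mm of free height from there to the bench. The spring pushes the eye to -x, so eye and lug bores stand about 1 mm out of line and a pin in them is squeezed against the -x side of the lugs, about 0.6 mm off centre.
- keeper (a joint): Angle of the flat steel keeper plate (15 mm wide, 3.5 mm thick) on the fork's top face, turning stiffly (about 1 N at the stud) about a screw 34 mm behind (+x of) the bore. Near 0 it lies over the bore, pointing to -x; growing, it swings towards the tensioner's +y side, stop at 1.75 rad; clear of the bore from 0.9 rad. It stays where it is left.
- keeper_stud (a point): Middle of the upright stud on the keeper's free end, 47 mm from its screw: 10 mm thick, from 3.5 mm to 25 mm above the fork's top face; this point is 14 mm above that face.
- tension_arm (a joint): Angle of the spring-loaded arm whose eye sits in the fork: about 0.01 while a pin locks it; with no pin in the eye it springs out to 0.16 rad and cannot be locked again.
- worn_pin_centre (a point): Centre of the worn plain steel pin in the bore, 10 mm thick, 42 mm long, upright. Its top is 2 to 5 mm below the fork's top face at first. The squeezed pin needs a steady push of roughly 9 to 20 N; it falls out below when its top has passed the eye (27 mm below the fork's top face).
- catch_dish: Shallow round steel dish, 87 mm wide, 9 mm high, on the bench under the bore; origin at the centre of its underside.
- pin_rack: Sheet-steel rack, a bridge 112 mm long (y), 46 mm wide (x), 66 mm high, fixed; origin on the bench under its centre, z up. The two headed pins hang in holes at y -28 and +28 mm, collars on its top; which is where varies.
- lock_pin_grip (a point): Middle of the grip of the long headed pin, z along the pin, up. The grip is a dark fluted cylinder 16 mm thick and 44 mm long; below it a collar 22 mm wide, 4 mm thick, whose underside is 26 mm below this point; below that the nose, 10 mm thick. When fully home this point is 26 mm above bore_top.
- lock_pin_tip (a point): Lower end of the long pin's nose, 48 mm below the collar's underside, 74 mm below its grip point; the last 2.5 mm taper to 7.4 mm width. Pushed home under the arm's side load, the pin rubs with roughly 8 to 17 N until the collar lands.
- short_pin_grip (a point): Middle of the grip (26 mm long) of the short headed pin, made like the long one but with a nose of only 28 mm, standing lower in the rack; not wanted.
- hammer: Brass hammer lying on the bench, 226 mm long; not wanted.
- spanner: Steel spanner lying on the bench, 169 mm long; not wanted.
Things that resemble listed ones, but are neither listed nor needed, are in the scene too. Of the things shaped like the catch_dish, the steel one is meant.

How it is judged:
By the outcome, as a careful person would: the job done as asked, in the order asked, and still so for the second after the job is handed in, with the robot touching nothing.
It also fails if it takes over 61 s, if anything falls off the work surface, if the arm or the gripper's body presses on something with over 40 N, if the wrist force passes 120 N, or if a joint passes its speed limit or range.

## Working session

There is one attempt and no reset: what is moved stays moved. The work goes in short steps, each a Python script; the robot and the scene stay as the last script left them, time stands still between calls to the robot, and variables do not carry over. Pictures are saved under pics/ and viewed, at most 10 in all, crops included, and the job is handed in when it is done.

```bash
mkdir -p pics; ls; python3 - <<'E'
from bench import env,capture,get_calibration
import cv2,numpy as np
for n in("scene","top"):
    cv2.imwrite(f"pics/{n}0.png",cv2.resize(capture(n)[:,:,::-1],(784,588),interpolation=cv2.INTER_CUBIC))
    c=get_calibration(n);print(n,c["fovy"],c["cx"],c["cy"],np.round(c["cam_to_world"],4).tolist())
c=get_calibration("wrist");print(c["fovy"],c["cx"],c["cy"],np.round(c["cam_to_world"],4).tolist())
o=env.observe();print(o["t"],o["eef_pos"],o["tool_rot"],o["opening"],env.grasp_offset)
E
```

```text
pics
scene 51.6361071205443 278.432883750818 212.2086425388784 [[-0.5156, -0.5131, 0.6863, -0.1044], [-0.8568, 0.3052, -0.4155, 0.0842], [0.0038, -0.8023, -0.597, 0.6241], [0.0, 0.0, 0.0, 1.0]]
top 57.25988691060897 284.0046800818627 209.87163927062454 [[-0.0268, -0.9945, 0.1011, 0.416], [-0.9996, 0.0269, -0.0005, -0.2727], [-0.0023, -0.1011, -0.9949, 0.9455], [0.0, 0.0, 0.0, 1.0]]
60.98136693153778 276.7266250374952 213.47630647846265 [[0.2576, -0.9241, -0.2823, 0.2322], [-0.9662, -0.2471, -0.0729, -0.5845], [-0.0023, 0.2916, -0.9565, 0.3725], [0.0, 0.0, 0.0, 1.0]]
0.1 [ 0.16046859 -0.60345078  0.23015709] [-9.45097098e-04  9.91576244e-01  1.29520883e-01 -1.36934711e-06] 0.08563779585403936 0.0187
```

View pics/scene0.png

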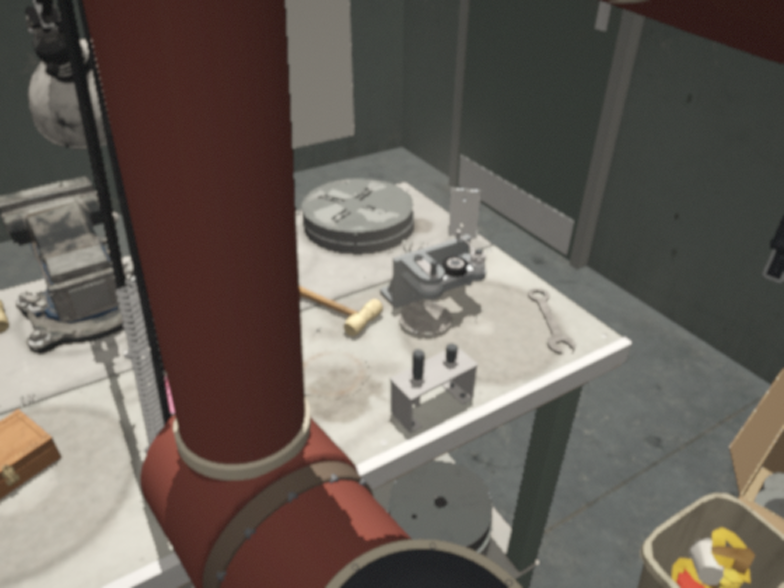

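View pics/top0.png

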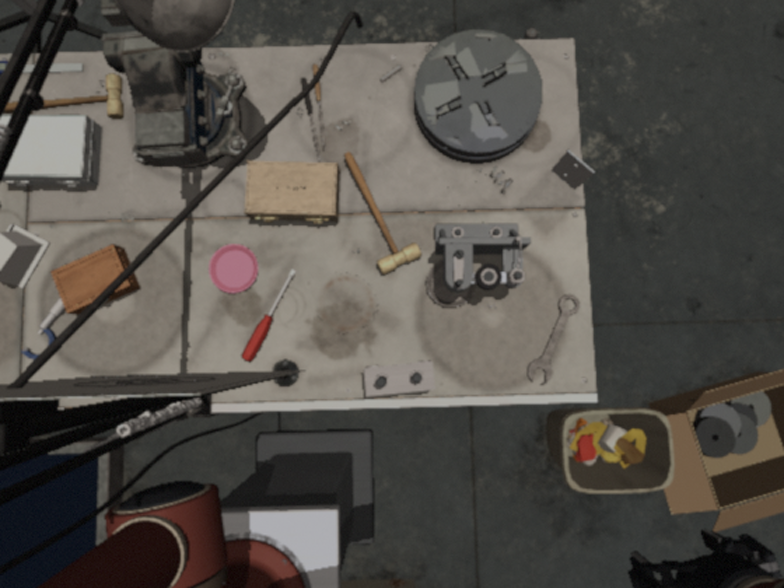

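The scene view shows the rack with the tall (long) pin at (418,363) and the short pin at (451,354). The tensioner is at (440,265) with the steel dish under it at (425,318). In the top view, the long pin should be at (380,381), the short pin at (415,378), and the keeper/fork at (458,268). The pink dish at (234,268) is a decoy.

Next I'll take rough positions, then close wrist views.

```bash
cat > h.py <<'E'
from bench import env,capture,get_calibration
import cv2,numpy as np
from scipy.spatial.transform import Rotation as R
def ray(c,p):
    f=210/np.tan(np.radians(c["fovy"])/2); T=np.array(c["cam_to_world"])
    d=T[:3,:3]@np.array([(p[0]-c["cx"])/f,(p[1]-c["cy"])/f,1.]); return T[:3,3],d/np.linalg.norm(d)
def atz(c,p,z):
    o,d=ray(c,p); return o+d*(z-o[2])/d[2]
def tri(obs):
    A=np.zeros((3,3));b=np.zeros(3);L=[ray(c,p) for c,p in obs]
    for o,d in L:
        M=np.eye(3)-np.outer(d,d);A+=M;b+=M@o
    x=np.linalg.solve(A,b)
    return x,[np.linalg.norm((np.eye(3)-np.outer(d,d))@(x-o)) for o,d in L]
def proj(c,P):
    f=210/np.tan(np.radians(c["fovy"])/2); T=np.array(c["cam_to_world"])
    q=T[:3,:3].T@(np.asarray(P)-T[:3,3]); return np.array([c["cx"]+f*q[0]/q[2],c["cy"]+f*q[1]/q[2]])
def down(yaw):
    "tool z down, tool y axis (closing line) at world angle yaw+90deg"
    q=(R.from_euler('z',yaw)*R.from_quat([1,0,0,0])).as_quat(); return [q[3],q[0],q[1],q[2]]
E
python3 - <<'E'
from h import *
s=get_calibration("scene");t=get_calibration("top");k=1/1.4
S=lambda *p:(s,np.array(p)*k)
T=lambda *p:(t,np.array(p)*k)
for n,a,b in(("long top",S(418,352),T(380,381)),("short",S(451,346),T(415,378)),("pulley",S(456,264),T(487,277)),("stud?",S(436,268),T(459,283))):print(n,*tri([a,b]))
print(atz(t,np.array((459,283))*k,.098))
print(env.solve_ik([.5,-.35,.4],down(0)),env.solve_ik([.3,-.35,.4],down(0)))
E
```

```text
long top [ 0.36715976 -0.2428445   0.11193286] [np.float64(0.0003451066434339522), np.float64(0.00034510664343397534)]
short [ 0.36946065 -0.29688446  0.09594197] [np.float64(0.00022675692901834603), np.float64(0.0002267569290183122)]
pulley [ 0.52471245 -0.41680582  0.09601374] [np.float64(0.0011096486198295954), np.float64(0.0011096486198295648)]
stud? [ 0.51447788 -0.37051027  0.11029215] [np.float64(0.0013689068856270453), np.float64(0.0013689068856270622)]
[ 0.51672803 -0.37081421  0.098     ]
[-7.32601473e-01 -2.66765184e-02  1.41712381e+00 -4.44089210e-16
  1.75114536e+00  8.38194854e-01] [-1.02383574e+00 -3.86272629e-01  1.72600721e+00 -4.44089210e-16
  1.80185808e+00  5.46960582e-01]
```

```bash
python3 - <<'E'
from h import *
import pickle
D=[]
for i,p in enumerate([(.50,-.40,.29),(.50,-.32,.29)]):
    env.move_pose(p,down(0)); env.sleep(.2)
    c=get_calibration("wrist");im=capture("wrist");D.append((c,im))
    cv2.imwrite(f"pics/w{i}.png",cv2.resize(im[:,:,::-1],(784,588),interpolation=cv2.INTER_CUBIC))
    print(env.observe()["t"],proj(c,[.515,-.37,.11])*1.4,env.observe()["eef_pos"])
pickle.dump(D,open("w.pkl","wb"))
E
```

```text
1.8333 [340.5137768  240.30950847] [ 0.49936298 -0.40065392  0.2897591 ]
2.5 [462.9281006  241.13294095] [ 0.49984017 -0.32094135  0.28982039]
```

View pics/w0.png

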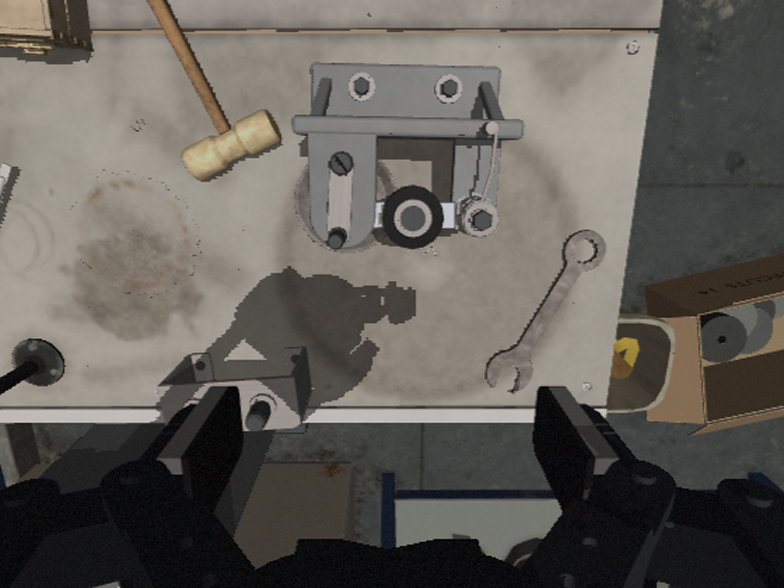

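View pics/w1.png

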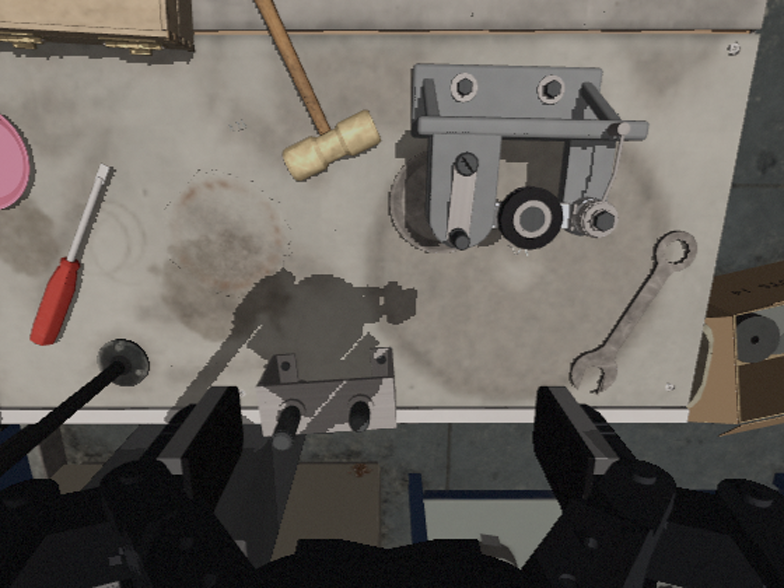

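Candidates for the long pin: in w1, the tall grip at (287,425) versus the shorter grip at (360,412). For the keeper: the plate with its screw at w0 (341,162) / w1 (466,163), and the stud at w0 (337,238) / w1 (460,239). The spring post at w0 (480,218) is not the stud. I'm checking these in one close crop.

```bash
python3 - <<'E'
from h import *
import pickle
D=pickle.load(open("w.pkl","rb"))
def cr(i,u,v):return cv2.resize(D[i][1][v:v+60,u:u+80,::-1],(400,300),interpolation=cv2.INTER_CUBIC)
# origins: w0 keeper (205,105)+80x75 -> use two
K0=cr(0,205,122);K1=cr(1,295,122);P0=cr(0,130,258);P1=cr(1,190,258)
cv2.imwrite("pics/c1.png",np.vstack([np.hstack([K0,K1]),np.hstack([P0,P1])]))
E
```

```text
(no output)
```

View pics/c1.png

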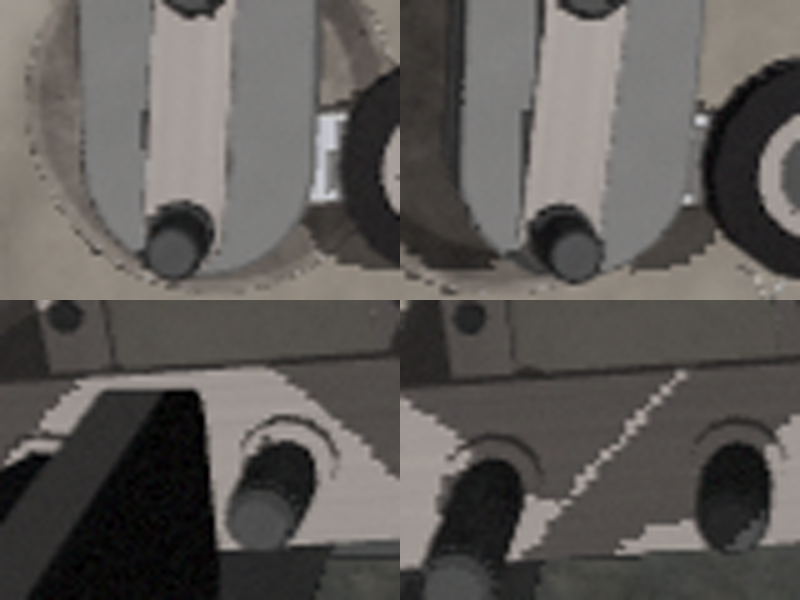

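The crop shows one stud, with its top at w0 (240.4,173.6) and w1 (330,173.2) in native pixels. The nose of the fork is just below it. The long pin has the longer grip, top at w1 (202,314); the short pin is at the right.

```bash
python3 - <<'E'
from h import *
import pickle
(c0,_),(c1,_)=pickle.load(open("w.pkl","rb"))
s=get_calibration("scene");t=get_calibration("top");k=1/1.4
st,e=tri([(c0,(240.4,173.6)),(c1,(330,173.2))]);print("stud top",st,e)
sc,e=tri([(c0,(243.6,115.7)),(c1,(332.9,116.4))]);print("screw",sc,e, np.linalg.norm((st-sc)[:2]))
A=lambda c,q,o,z=.098:atz(c,np.array(q)/5+o,z)
for c,o,L in((c0,(205,122),[(83,150),(316,150),(76,20),(323,20),(222,272)]),(c1,(295,122),[(62,150),(290,150),(70,20),(305,20),(228,268)])):
    print([np.round(A(c,q,o),4).tolist() for q in L])
print("long",tri([(c1,(202,314)),(s,np.array((418,352))*k),(t,np.array((380,381))*k)]),atz(c1,(202,314),.114))
print("short",tri([(c0,(181.8,302.4)),(s,np.array((451,346))*k)]))
for q in [(418-400,352),]:pass
E
```

```text
stud top [ 0.51517872 -0.3682224   0.11814325] [np.float64(0.0004419452852243355), np.float64(0.0004419452852243228)]
screw [ 0.56396234 -0.37100012  0.10209514] [np.float64(2.098926025676616e-05), np.float64(2.098926025667239e-05)] 0.04886263382282404
[[0.5313, -0.3492, 0.098], [0.5313, -0.3926, 0.098], [0.5548, -0.3491, 0.098], [0.5548, -0.3941, 0.098], [0.5083, -0.3746, 0.098]]
[[0.5318, -0.3493, 0.098], [0.5318, -0.3918, 0.098], [0.5554, -0.3502, 0.098], [0.5554, -0.3931, 0.098], [0.5096, -0.3814, 0.098]]
long (array([ 0.36749003, -0.24324348,  0.11117088]), [np.float64(0.0005242075985332729), np.float64(0.0003145359707974146), np.float64(0.0007317808027929024)]) [ 0.36960872 -0.24442493  0.114     ]
short (array([ 0.37075906, -0.29847153,  0.09425193]), [np.float64(0.000197559434737784), np.float64(0.0001975594347377804)])
```

Everything agrees: screw at (.564,-.371), fork centre y ≈ -.371 and nose x ≈ .509, so the bore is near (.530,-.371). Next I swing the keeper.

```bash
python3 - <<'E'
from h import *
sc=np.array([.564,-.371]);
P=lambda a,z:[sc[0]-.047*np.cos(a),sc[1]+.047*np.sin(a),z]
a0=.06
env.command_gripper(.024,20)
env.move_pose(P(a0,.15),down(-a0)); f0=env.observe()["wrist_force"]
env.movel(P(a0,.111),.08)
o=env.observe();print(o["t"],o["eef_pos"],o["wrist_force"]-f0)
env.command_gripper(.0,20);o=env.observe();print("closed",o["opening"],o["grip_force"])
env.command_gripper(.014,20)
for a in np.arange(.25,1.5,.2):
    env.movel(P(a,.111),.08,down(-a))
    print(round(a,2),np.round(env.observe()["wrist_force"]-f0,1))
env.movel(P(a,.17),.15)
print(env.observe()["t"])
E
```

```text
4.3917 [ 0.51694787 -0.36804666  0.11057931] [ 0.66184118  0.36385021 -0.67029592]
closed 0.007911104371479145 19.49987232685089
0.25 [-0.6  0.8 -1.1]
0.45 [-0.5  0.3 -1.2]
0.65 [-0.2  0.3 -0.1]
0.85 [ 1.1  1.1 -1. ]
1.05 [ 0.5  1.  -1.8]
1.25 [ 0.5  0.6 -0.4]
1.45 [-0.8  0.4 -1.6]
7.8833
```

```bash
python3 - <<'E'
from h import *
import pickle
D=[];C=[]
for p,g in [((.53,-.35,.21),(.530,-.371,.098)),((.53,-.39,.21),(.530,-.371,.098)),((.365,-.31,.21),(.3675,-.2435,.113)),((.365,-.255,.21),(.3675,-.2435,.113))]:
    env.move_pose(p,down(0));
    if not D: env.command_gripper(.085)
    env.sleep(.25); c=get_calibration("wrist");im=capture("wrist");u,v=(proj(c,g)-[40,30]).astype(int)
    D.append((c,im,u,v));print(u,v)
    C.append(cv2.resize(im[v:v+60,u:u+80,::-1],(400,300),interpolation=cv2.INTER_CUBIC))
pickle.dump(D,open("w2.pkl","wb"))
cv2.imwrite("pics/c2.png",np.vstack([np.hstack(C[:2]),np.hstack(C[2:])]));print(env.observe()["t"])
E
```

```text
265 179
212 179
141 182
219 181
12.4917
```

View pics/c2.png

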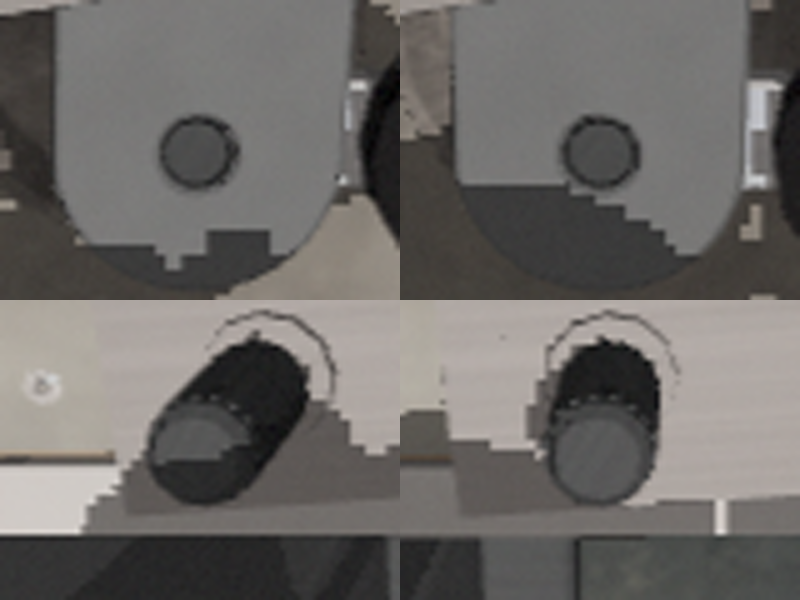

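The crop shows the bore open and the keeper off it. The mouth, with the worn pin's top inside, is at crop (199,152) and (200,152). The long pin's grip top is at (200,153) and (200,155).

```bash
python3 - <<'E'
from h import *
import pickle
D=pickle.load(open("w2.pkl","rb"))
g=lambda i,q:(D[i][0],(np.array(q)+.5)/5-.5+[D[i][2],D[i][3]])
print(tri([g(0,(199,151.5)),g(1,(200,152))]));print(tri([g(2,(200,153.5)),g(3,(200,155))]))
for i,q in((0,(199,151.5)),(1,(200,152))):print(atz(*g(i,q),.098))
for i,q in((2,(200,153.5)),(3,(200,155))):print(atz(*g(i,q),.114))
E
```

```text
(array([ 0.53002257, -0.37043822,  0.09765653]), [np.float64(1.6070029942089678e-05), np.float64(1.607002994199476e-05)])
(array([ 0.36752001, -0.24281801,  0.11272355]), [np.float64(6.339304501166662e-05), np.float64(6.339304501167327e-05)])
[ 0.53013931 -0.37041015  0.098     ]
[ 0.53010603 -0.37046327  0.098     ]
[ 0.36797172 -0.2431822   0.114     ]
[ 0.36783628 -0.24288607  0.114     ]
```

Both points fit the given sizes, at heights .0977 and .1127. Now I grasp the long pin with the fingers along x, clear of the short pin.

```bash
python3 - <<'E'
from h import *
q=down(-np.pi/2)
env.command_gripper(.045,80)
env.move_pose([.3678,-.243,.16],q);f0=env.observe()["wrist_force"]
env.movel([.3678,-.243,.081],.1)
o=env.observe();print(o["t"],o["eef_pos"],o["wrist_force"]-f0)
env.command_gripper(0,80);o=env.observe();print("grip",o["opening"],o["grip_force"],o["eef_pos"],o["wrist_force"]-f0)
env.movel([.3678,-.243,.165],.1);o=env.observe();print("lifted",o["wrist_force"]-f0,o["opening"])
env.movel([.4678,-.323,.19],.15)
env.move_pose([.5295,-.3705,.18],q);env.sleep(.3)
o=env.observe();print(o["t"],o["eef_pos"],o["wrist_force"],o["opening"])
u=[capture("wrist"),capture("scene")]
import pickle;pickle.dump((get_calibration("wrist"),u),open("w3.pkl","wb"))
p=proj(get_calibration("wrist"),[.53,-.3705,.15]);print(p)
s=proj(get_calibration("scene"),[.53,-.3705,.13]).astype(int)
a=cv2.resize(u[0][:,:,::-1],(480,360));b=cv2.resize(u[1][s[1]-60:s[1]+60,s[0]-50:s[0]+50,::-1],(300,360),interpolation=cv2.INTER_CUBIC)
cv2.imwrite("pics/c3.png",np.hstack([a,b]))
E
```

```text
15.325 [ 0.36822965 -0.24339702  0.08168267] [ 0.5032537  -1.09055154 -0.20176013]
grip 0.013881077053481482 77.90081262588501 [ 0.36822307 -0.2434677   0.08191693] [-1.19428788  0.66793167  3.53691546]
lifted [ 0.2479163  -0.44435938 -1.50906086] 0.013760827652789154
18.425 [ 0.52902087 -0.37005492  0.18048454] [-0.28669169 -0.11897406 -1.71625662] 0.013399695489286427
[274.66918512 252.30739888]
```

View pics/c3.png

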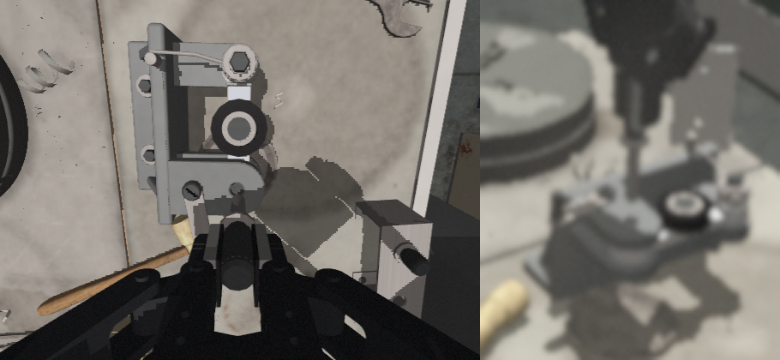

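The long pin hangs upright in the fingers over the fork. The bore is visible at (237,190) in the left picture, clear of the keeper. Next is a guarded descent.

```bash
python3 - <<'E'
from h import *
x,y=.5298,-.3706
env.movel([x,y,.166],.08);env.sleep(.2);f0=env.observe()["wrist_force"]
z=.166
while z>.154:
    z-=.001;env.movel([x,y,z],.02);o=env.observe();f=o["wrist_force"]-f0
    print(round(z,4),np.round(o["eef_pos"],4),np.round(f,1))
    if np.linalg.norm(f)>7:break
print(o["t"])
E
```

```text
0.165 [ 0.5298 -0.3706  0.1651] [ 1.  -0.6  0.5]
0.164 [ 0.5298 -0.3705  0.1639] [0.2 0.2 0.4]
0.163 [ 0.5297 -0.3706  0.1629] [0.8 0.4 0.3]
0.162 [ 0.5297 -0.3705  0.1618] [ 0.4 -1.  -0.2]
0.161 [ 0.5297 -0.3705  0.1608] [ 0.7 -0.1 -0.6]
0.16 [ 0.5298 -0.3705  0.1599] [ 1.   0.2 -0.1]
0.159 [ 0.5298 -0.3707  0.159 ] [ 0.9 -0.2 -0.7]
0.158 [ 0.53   -0.3708  0.1587] [0.1 0.2 3.1]
0.157 [ 0.5301 -0.371   0.1586] [-1.4  1.5  6.7]
21.3
```

```bash
cat > push.py <<'E'
from h import *
import sys
def push(x,y,z,zend,lim,latlim=10,step=.001,f0=np.array([.3,0,-1.6]),v=.02):
    n=0
    while z>zend:
        z-=step;env.movel([x,y,z],v);o=env.observe();f=o["wrist_force"]-f0;n+=1
        print(round(z,4),np.round(o["eef_pos"]*1e3,1),np.round(f,1),round(o["t"],2))
        if -f[2]>lim or f[2]>lim or np.hypot(f[0],f[1])>latlim:print("LIM");break
    return z
E
python3 - <<'E'
from push import *
push(.5298,-.3706,.157,.151,21,6)
print(env.observe()["wrist_force"])
E
```

```text
0.156 [ 530.2 -371.1  158.3] [-2.5  1.9  8.9] 21.55
0.155 [ 530.3 -371.2  157.8] [-3.9  0.8 11. ] 21.8
0.154 [ 530.3 -371.3  156.9] [-3.3  2.7 11. ] 22.05
0.153 [ 530.3 -371.3  156. ] [-3.5  2.1 11.2] 22.3
0.152 [ 530.3 -371.3  155. ] [-3.4  2.2 11. ] 22.55
0.151 [ 530.3 -371.3  154. ] [-3.6  2.3 12.7] 22.8
[-3.31835294  2.26009125 11.09466892]
```

The worn pin is moving steadily at about 11 N. I trim the lateral command towards zero side force and continue.

```bash
python3 - <<'E'
from push import *
env.movel([.5292,-.3701,.151],.02);print(env.observe()["wrist_force"])
push(.5290,-.3700,.151,.137,26,8)
E
```

```text
[-1.2933054   0.74436814  9.8264057 ]
0.15 [ 530.1 -371.   153.4] [-2.4  0.3 12.5] 23.3
0.149 [ 530.1 -371.   152.5] [-2.1  1.9 12.8] 23.55
0.148 [ 530.  -371.1  151.5] [-2.5  1.5 12.2] 23.8
0.147 [ 529.9 -371.   150.4] [-2.5  1.  11.8] 24.05
0.146 [ 529.8 -371.1  149.3] [-2.3  0.9 12.1] 24.3
0.145 [ 529.8 -371.1  148.4] [-2.6 -0.  12. ] 24.55
0.144 [ 529.9 -371.1  147.4] [-3.1  1.1 11.9] 24.8
0.143 [ 529.8 -371.1  146.4] [-2.8  0.1 12. ] 25.05
0.142 [ 529.8 -371.2  145.4] [-3.3  0.3 11.9] 25.3
0.141 [ 529.8 -371.2  144.3] [-3.7  1.6 11.9] 25.55
0.14 [ 529.8 -371.2  143.3] [-3.8  0.1 11.3] 25.8
0.139 [ 529.8 -371.2  142.3] [-3.2  1.1 11.6] 26.05
0.138 [ 529.7 -371.2  141.3] [-2.9  1.3 11.9] 26.3
0.137 [ 529.8 -371.2  140.3] [-3.   0.8 11.7] 26.55
```

```bash
python3 - <<'E'
from push import *
push(.5286,-.3697,.137,.114,26,8)
E
```

```text
0.136 [ 529.7 -371.1  139.6] [-1.8  0.6 12.8] 26.8
0.135 [ 529.7 -371.1  138.6] [-2.7  1.1 12.4] 27.05
0.134 [ 529.7 -371.1  137.7] [-2.2  1.  12. ] 27.3
0.133 [ 529.7 -371.1  136.7] [-3.3  0.4 12. ] 27.55
0.132 [ 529.6 -371.1  135.6] [-2.3  0.7 12.4] 27.8
0.131 [ 529.6 -371.1  134.6] [-2.4  0.7 12.9] 28.05
0.13 [ 529.7 -371.1  133.7] [-2.2  0.2 12.6] 28.3
0.129 [ 529.6 -371.2  132.6] [-3.   1.  13.1] 28.55
0.128 [ 529.6 -371.1  131.6] [-3.4  1.3 11.9] 28.8
0.127 [ 529.6 -371.1  130.6] [-2.4  0.9 12.5] 29.05
0.126 [ 529.6 -371.1  129.6] [-2.9  0.5 12.9] 29.3
0.125 [ 529.6 -371.1  128.6] [-2.9  1.3 12.7] 29.55
0.124 [ 529.7 -371.1  127.6] [-3.8  0.1 12.6] 29.8
0.123 [ 529.6 -371.1  126.5] [-2.8  0.6 12. ] 30.05
0.122 [ 529.7 -371.1  125.6] [-2.9  1.4 12.5] 30.3
0.121 [ 529.7 -371.1  124.6] [-3.6  0.8 11.5] 30.55
0.12 [ 529.7 -371.1  123.5] [-2.6  1.  12.8] 30.8
0.119 [ 529.7 -371.1  122.5] [-3.5  1.1 12.1] 31.05
0.118 [ 529.6 -371.1  121.5] [-2.6  0.9 12. ] 31.3
0.117 [ 529.6 -371.1  120.5] [-2.4  0.8 11.9] 31.55
0.116 [ 529.6 -371.2  119.5] [-2.8  1.8 12.4] 31.8
0.115 [ 529.6 -371.1  118.4] [-3.4  0.5 12.1] 32.05
0.114 [ 529.6 -371.1  117.4] [-3.6  0.3 11.6] 32.3
```

```bash
python3 - <<'E'
from push import *
z=push(.5286,-.3697,.114,.100,23,9)
u=capture("scene");s=proj(get_calibration("scene"),[.53,-.3705,.09]).astype(int);w=capture("wrist")
cv2.imwrite("pics/c4.png",np.hstack([cv2.resize(w[:,:,::-1],(400,300)),cv2.resize(u[s[1]-45:s[1]+45,s[0]-60:s[0]+60,::-1],(400,300),interpolation=cv2.INTER_CUBIC)]))
E
```

```text
0.113 [ 529.6 -371.1  116.4] [-3.1  0.5 12.2] 32.55
0.112 [ 529.6 -371.1  115.4] [-3.8  1.8 11.9] 32.8
0.111 [ 529.6 -371.1  114.4] [-3.4  0.5 12.7] 33.05
0.11 [ 529.6 -371.2  114. ] [-3.9  1.1 14.1] 33.3
0.109 [ 529.6 -371.2  113.9] [-5.7  3.  18. ] 33.55
0.108 [ 529.7 -371.2  113.9] [-6.5  4.  21.9] 33.8
0.107 [ 529.7 -371.3  113.8] [-9.1  5.9 25. ] 34.05
LIM
```

View pics/c4.png

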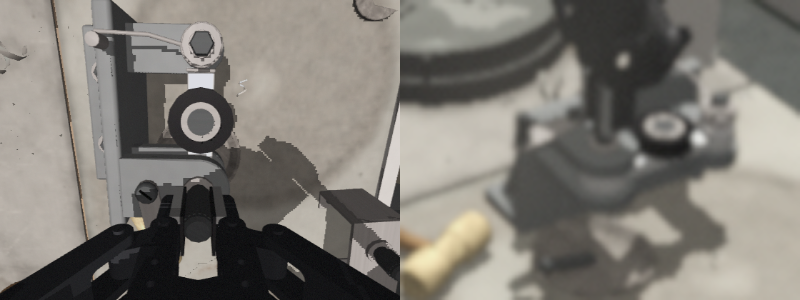

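Fully home: the push stalled at TCP .1138, exactly the height computed from the grasp, and the force rose to 25 N. The worn pin lies below in the dish, at (565,262) in the right picture. Next: relax, release, retreat and check.

```bash
python3 - <<'E'
from push import *
env.movel([.5288,-.3699,.111],.03);print(env.observe()["wrist_force"])
env.command_gripper(.034);o=env.observe();print(o["eef_pos"],o["wrist_force"])
env.movel([.5288,-.3699,.20],.08)
env.move_pose([.53,-.32,.25],down(0));env.sleep(.3)
c=get_calibration("wrist");w=capture("wrist");u,v=proj(c,[.54,-.38,.09]).astype(int)
t=get_calibration("scene");im=capture("scene");s=proj(t,[.53,-.3705,.05]).astype(int)
print(u,v,env.observe()["t"],proj(c,[.53,-.3705,.146])-[u-60,v-60],proj(c,[.53,-.3705,.150])-[u-60,v-60])
cv2.imwrite("pics/c5.png",np.hstack([cv2.resize(w[v-60:v+60,u-60:u+60,::-1],(400,400),interpolation=cv2.INTER_CUBIC),cv2.resize(im[s[1]-40:s[1]+40,s[0]-40:s[0]+40,::-1],(400,400),interpolation=cv2.INTER_CUBIC)]))
E
```

```text
[-3.87532588  1.46264899 12.38773968]
[ 0.52843404 -0.36947508  0.10991001] [ 0.10986201  0.81949326 -0.5197252 ]
346 182 37.7833 [60.91630086 90.17751477] [61.97279563 91.80311611]
```

View pics/c5.png

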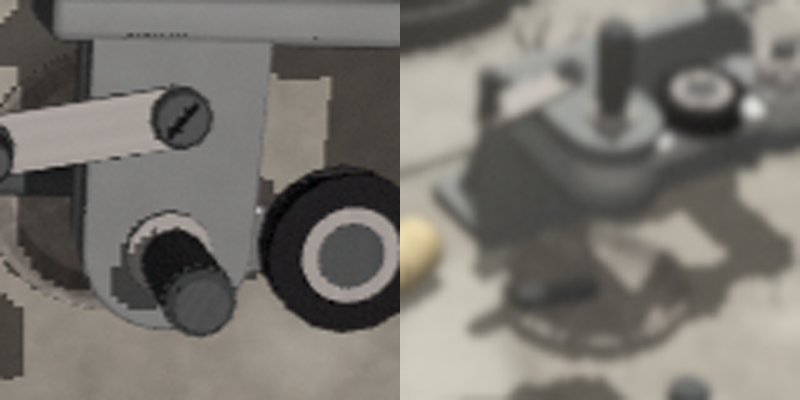

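The collar sits on the fork. The grip top is at (200,303), which matches the fully-home projection. The worn pin lies in the dish at (550,290), the arm is still in place, and nothing touches the robot.

```bash
python3 -c "
from bench import env
print(env.finish_job())"
```

```text
the job is handed in; nothing more can be done
None
```

The job is handed in: I swung the keeper aside and pushed the long pin fully home with its collar on the fork. The worn pin dropped into the steel dish and the arm did not spring out; it took about 38 s, and peak push force was 25 N.

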